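# Nip up the gland nut in its pocket

## Task

Tighten the big brass hexagon gland nut in the walled pocket of the iron casting with the ring spanner: turn it clockwise (seen from above), lifting the spanner off and reseating it each time the pocket wall stops the handle, until the nut comes hard against its stop, then nip it up firmly without forcing it. Afterwards put the spanner back flat on the bench, and leave the other parts where they lie.

Things in the scene. Friction and masses are not known exactly. Their poses are not given: they have to be found in the camera images.
- spanner: loose steel ring spanner lying flat, 0.34 kg. Origin: centre of the ring's opening, at its underside; z up; the handle points along -x to 212 mm from the origin. Ring 14 mm high: hexagonal outside 50 mm across flats, hexagonal opening right through, 38 mm across flats, one flat of the opening facing the handle. Centre of mass about 85 mm from the origin along -x
- handle (a point): point on the spanner's straight handle, 90 mm from the ring's centre, at mid height (10 mm above the underside); the handle is 14 mm wide and 20 mm high, its underside level with the ring's; axes as the spanner's
- casting: dark iron casting fixed to the bench. Origin: on the nut's axis at bench height, z up. A floor 30 mm above the bench (x -36 to +60, y -50 to +50 mm) carries the nut in a pocket open towards -x and upward; behind it (+x) lies a round barrel, radius 28 mm
- pocket (a point): point in the casting: pocket floor, on the nut's axis; axes as the casting's. Pocket walls are 30 mm high: two cheeks 14 mm thick parallel to x, inner faces at y = +34 and -34 mm, front ends at x = -30 mm, and a back wall with inner face at x = +34 mm. The cheeks' front ends stop the seated spanner's handle about 39 degrees either side of -x
- gland: brass hexagon gland nut, 36 mm across flats, turns about its z (up). Origin: on its axis at the pocket floor. Its x turns with it: flats face -15, 45, 105, 165, 225, 285 degrees (counter-clockwise from above) from its x. Hexagon 13 mm high, above it a 5 mm cone and a 12 mm thick rod end, top 24 mm over the floor. The seated spanner rests on the floor, with about 5 degrees of play each way
- nut_top (a point): top of the rod end on the nut's axis, 24 mm above the pocket floor. Clockwise from above tightens. The nut is oiled, needs about 0.2 N m to turn, stays where left, and comes solid against its stop 70 to 105 degrees on from the start. Nipped up is 0.8 to 1.2 N m (9 to 13 N across the handle 90 mm out); 2 N m or more is forcing it
- pipe_bend: bystander: copper pipe bend lying on the bench, 18 mm thick, about 115 by 95 mm; origin near its bend, at bench height
- sheave: bystander: brass eccentric sheave, a ring 64 mm in diameter, 16 mm high; origin centre of its underside
- axle_box1: bystander: bronze axle box, 36 by 44 by 34 mm; origin centre of its underside
- axle_box2: bystander: bronze axle box, 36 by 44 by 34 mm; origin centre of its underside
Not all that is in view belongs to the job. What is meant by the spanner is not green or purple, and is the larger of those in its own colour.

How it is judged:
By the outcome, as a careful person would: the job done as asked, in the order asked, and still so for the second after the job is handed in, with the robot touching nothing.
It also fails if it takes over 72 s, if anything falls off the work surface, if the arm or the gripper's body presses on something with over 40 N, if the wrist force passes 120 N, or if a joint passes its speed limit or range.

## Robot

A 6-joint arm with a two-finger parallel gripper is mounted at the origin on the work surface. World frame = base frame: x ahead of the robot, y to its left, z up, the work surface at z = 0. Lengths are in m, angles in rad, forces in N, time in s.
With the tool pointing down it reaches from about 0.35 to 0.95 m from the base axis. Payload 17.4 kg.
Tool frame: the origin (TCP) lies midway between the tips of the shut fingers; the grasp point (between the pads) lies 19 mm behind it; z points along the fingers, y is the line along which they close (so a half turn about z gives the same grasp; the last joint's range is limited). The gripper opens to 93 mm and grips with 3 to 60 N. Pads are 15 mm wide; open, the fingers measure 128 mm over their backs; the gripper's body (75 mm by 188 mm) begins 65 mm behind the grasp point.
Start: joints at [1.108, 0.116, 1.442, -0, 1.584, -0.038], TCP at [0.278, 0.615, 0.219] pointing down, gripper open.
Joint ranges: [-2.83, 2.83], [-0.83, 2.19], [0.07, 2.5], [-1.14, 4.28], [0.01, 3], [-2.97, 2.97]. Speed limits (rad/s): [1.89, 1.89, 2.22, 3.14, 3.14, 3.14].

## Interface

Orientations are given as a 3x3 rotation matrix whose columns are the frame's x, y, z axes.
In Python, from rig import robot, camera, get_calibration gives the robot as it stands. The module is installed in compiled form; this text tells all that it offers.
- The arm moves only by the tool arm_command, never from a script. Its argument "targets" is a list of rows, each a list of 6 numbers: the shift along the tool's x, y, z in mm, then the turn, a rotation vector about the tool's x, y, z in degrees. In form: [[dx, dy, dz, rx, ry, rz], ...]. A call has 1 to 8 rows; each row shifts and turns the commanded pose from where the row before left it, along the tool's axes as they then stand; what a row does not reach is not made up. A row lasts 1/10 s, in which the tool goes at most 50 mm and 8.59 degrees, less where a joint would pass 70% of its speed; a pose out of reach is approached as far as the arm can. A call is refused whole if a number of a shift passes 50 or a number of a turn 8.59, either way. A call with a gripper value outside its range is refused whole. "fingers" is the opening, from 0 (shut) to 1 (fully open), set as the call begins (left out, the last holds). The fingers move at their own pace and stop on an object; "grip_force" is the grip in N (left out, the last holds). Time passes only in rows, so rows that do not move let the fingers close. It gives the time, the measured TCP pose, the force, the opening and the grip force at its end, in the units of the state.
- robot.get_state(): the state, without advancing time (a new reading comes with each control period).
- camera(name): name is "scene" or "top"; returns the picture (480x640x3 uint8, red, green, blue); there is no depth.
- get_calibration(name): a dict with "fx", "fy", "cx", "cy" (pixels), "k1" (the pictures are not rectified: a ray, as slopes to the right and down, at radius r is drawn at 1 + k1 r^2 times it, then the intrinsics apply), "R" (3x3) and "t" (3): a world point X has camera coordinates R X + t. Camera axes: x right, y down, z forward; pixel columns grow to the right and rows downward; lengths in m; the calibration is good to about 2 mm. A picture is of the moment at which its call begins. get_calibration takes no time and is no camera call.
- robot.sign_off(): hands the job in; it is judged then, once.
The state is a dict: "time": time; "joint_pos": joint angles; "joint_vel": joint speeds; "tau": joint torques, N m; "eef_pos": TCP position; "orientation": TCP orientation; "contact_force": force on the tool from outside, world axes, zero at the start; "wrist_torque": the same for the moment, N m; "finger_gap": opening from 0.0 (shut) to 1.0 (fully open); "finger_force": force on a finger pad.
Only numpy, scipy, OpenCV 4.12 (cv2) and the standard library are available. Lean on these libraries where they do the work, as an engineer would, in place of code of your own. Each camera call takes 0.05 s, during which the arm holds its last target. There are 200 camera calls.

## Working session

There is one attempt and no reset: what is moved stays moved. The work goes in short steps, Python scripts to look and compute and a tool call to move; the robot and the scene stay as the last step left them, time stands still between calls to the robot, and variables do not carry over. Pictures are saved under pics/ and viewed, at most 10 in all, crops included, and the job is handed in when it is done.

Besides the shell and the picture viewer there is one more tool, called after "Call:" as name([rows], argument=value, ...), one row to a line, values as JSON. arm_command: Moves the arm, as the interface text tells. Its arguments: {"type":"object","properties":{"targets":{"type":"array"},"fingers":{"type":"number"},"grip_force":{"type":"number"}},"required":["targets"]}

```bash
mkdir -p pics
python3 - <<'E'
from rig import robot,camera,get_calibration
import cv2,numpy as np
for n in("top","scene"):
    cv2.imwrite(f"pics/{n}0.png",camera(n)[:,:,::-1]); c=get_calibration(n)
    print(n,c)
s=robot.get_state();print(s['time'],s['eef_pos'],s['orientation'],s['finger_gap'],s['contact_force'])
E
```

```text
top {'fx': 579.6018695992063, 'fy': 579.6018695992063, 'cx': 320.18632165216115, 'cy': 236.8893020201361, 'k1': 0.029955285815983793, 'R': array([[ 0.02449944, -0.99966087,  0.00882744],
       [-0.99019699, -0.02548022, -0.13733422],
       [ 0.13751257, -0.00537629, -0.99048543]]), 't': array([0.06448759, 0.44198609, 1.42951714])}
scene {'fx': 439.6617686517687, 'fy': 439.6617686517687, 'cx': 317.92996429039823, 'cy': 242.42525966681853, 'k1': 0.0040035526432591825, 'R': array([[ 0.16386889,  0.98647372, -0.00407145],
       [ 0.58930025, -0.10120032, -0.80155082],
       [-0.79112085,  0.12894994, -0.5979128 ]]), 't': array([-0.12757422, -0.17028512,  1.64309866])}
0.1 [0.27810182 0.61485903 0.21799665] [[-9.11126477e-01  4.12126594e-01 -4.62953994e-04]
 [ 4.12126851e-01  9.11126031e-01 -9.02036689e-04]
 [ 5.00561269e-05 -1.01266528e-03 -9.99999486e-01]] 1.0014323456260963 [-0.90635204 -0.32573782  0.16052481]
```

View pics/top0.png

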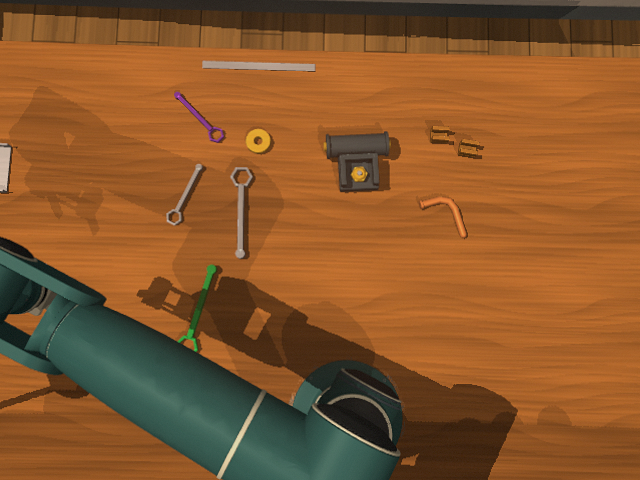

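View pics/scene0.png

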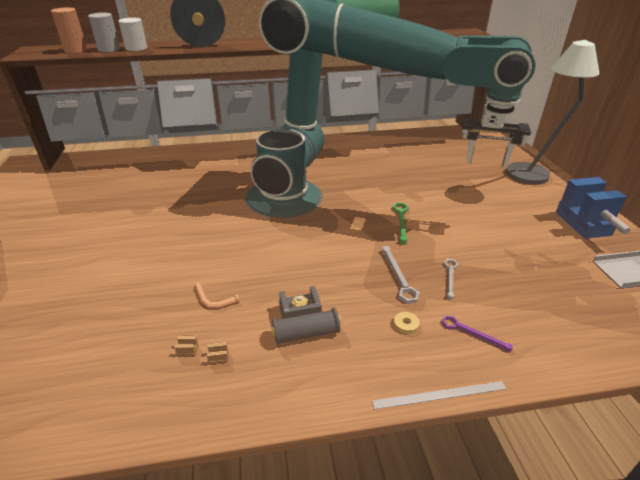

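Top view: the large grey spanner has its ring near (242,177) and its handle end near (240,255). The nut is near (360,174). I'll enlarge this area.

```bash
cat > h.py <<'E'
import cv2,numpy as np
from rig import robot,camera,get_calibration
def cam(n):
    c=get_calibration(n);K=np.array([[c['fx'],0,c['cx']],[0,c['fy'],c['cy']],[0,0,1]])
    return c['R'],c['t'],K,np.array([c['k1'],0,0,0.])
def px2w(n,uv,z):
    R,t,K,d=cam(n); p=cv2.undistortPoints(np.array([[uv]],float),K,d)[0,0]
    o=-R.T@t; r=R.T@np.array([p[0],p[1],1]); return o+r*(z-o[2])/r[2]
def w2px(n,X):
    R,t,K,d=cam(n); return cv2.projectPoints(np.atleast_2d(np.array(X,float)),cv2.Rodrigues(R)[0],t,K,d)[0][:,0]
def crop(n,u,v,w,h,s,f):
    im=camera(n)[v:v+h,u:u+w,::-1]; cv2.imwrite(f,cv2.resize(im,None,fx=s,fy=s,interpolation=cv2.INTER_CUBIC))
E
python3 - <<'E'
from h import *
im=camera("top")[:,:,::-1]
a=cv2.resize(im[160:265,215:268],None,fx=5.7,fy=5.7,interpolation=cv2.INTER_CUBIC)
b=cv2.resize(im[125:200,320:395],None,fx=6.5,fy=6.5,interpolation=cv2.INTER_CUBIC)
o=np.zeros((600,800,3),np.uint8);o[:a.shape[0],:a.shape[1]]=a;o[:b.shape[0],310:310+b.shape[1]]=b[:,:490]
cv2.imwrite("pics/c1.png",o)
E
```

```text
(no output)
```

View pics/c1.png

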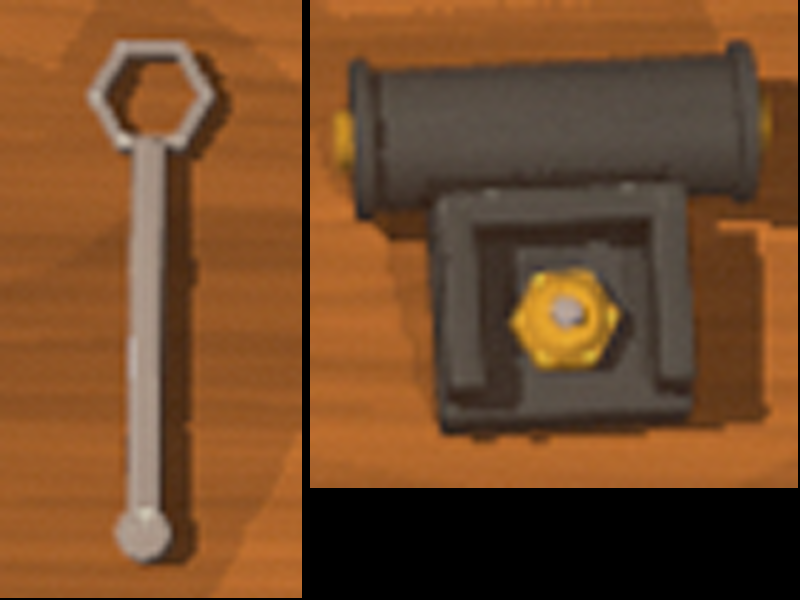

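Enlarged crop: the ring hexagon is centred at (152,95) and the handle-end knob at (143,533). The nut hexagon has its left and right corners at (511,322) and (619,320) with its centre at (565,319), and the rod top is at (567,308).

Run:
```python
from h import *
A=lambda x,y:((x+.5)/5.7-.5+215,(y+.5)/5.7-.5+160)
B=lambda x,y:((x-310+.5)/6.5-.5+320,(y+.5)/6.5-.5+125)
r=px2w("top",A(152,95),.014);e=px2w("top",A(143,533),.02)
print("ring",r,"end",e,np.linalg.norm((r-e)[:2]),"yaw",np.degrees(np.arctan2(*(r-e)[1::-1])))
print("rod",px2w("top",B(568,309),.054),"hex",px2w("top",B(565,319),.043))
def yaw(p,q,z):
    d=px2w("top",B(*q),z)-px2w("top",B(*p),z); print(p,q,"len",np.linalg.norm(d[:2]),"yaw",np.degrees(np.arctan2(d[1],d[0]))+90)
yaw((511,322),(619,320),.042);yaw((537,270),(592,268),.043);yaw((537,368),(597,366),.043)
yaw((472,222),(655,217),.06);yaw((433,195),(686,185),.06);yaw((380,72),(725,55),.05)
s=np.array(A(143,533));
```

```text
ring [0.59505143 0.28282994 0.014     ] end [0.39517071 0.2774774  0.02      ] 0.19995237030414242 yaw 1.5339405256340093
rod [ 0.60395333 -0.01858892  0.054     ] hex [ 0.60274599 -0.01827063  0.043     ]
(511, 322) (619, 320) len 0.04217500075981137 yaw 2.5914805190373897
(537, 270) (592, 268) len 0.02151805460270804 yaw 3.644740304151398
(537, 368) (597, 366) len 0.023389075669639707 yaw 3.4526477877366233
(472, 222) (655, 217) len 0.07084171389351583 yaw 3.121018734891152
(433, 195) (686, 185) len 0.09809414697202976 yaw 3.843135552062634
(380, 72) (725, 55) len 0.13537876106781135 yaw 4.439188347331282
```

Call:
arm_command([
  [-39, -24, 10, 0, 0, 0],
  [-39, -24, 10, 0, 0, 0],
  [-39, -24, 10, 0, 0, 0],
  [-39, -24, 10, 0, 0, 0],
  [-39, -24, 10, 0, 0, 0],
  [-39, -24, 10, 0, 0, 0],
  [-39, -24, 10, 0, 0, 0],
  [-39, -24, 10, 0, 0, 0],
], fingers=0.5, grip_force=50)

```text
time: 0.95
eef_pos: [0.484, 0.3098, 0.1382]
orientation: [[-0.911, 0.412, 0.0], [0.412, 0.911, 0.0], [-0.0, 0.0, -1.0]]
contact_force: [1.0, -0.1, -0.6]
finger_gap: 0.502
finger_force: 0.0
```

Call:
arm_command([
  [0, 0, 10, 0, 0, -6.5],
  [0, 0, 10, 0, 0, -6.5],
  [0, 0, 10, 0, 0, -6.5],
  [0, 0, 5, 0, 0, -6.4],
  [0, 0, 0, 0, 0, 0],
  [0, 0, 0, 0, 0, 0],
])

```text
time: 1.55
eef_pos: [0.4833, 0.3115, 0.1038]
orientation: [[-1.0, -0.024, -0.0], [-0.024, 1.0, -0.0], [0.0, -0.0, -1.0]]
contact_force: [0.1, 0.5, -0.2]
finger_gap: 0.499
finger_force: 0.0
```

Call:
arm_command([
  [-21, -31.5, 10, 0, 0, 0],
  [0, 0, 40, 0, 0, 0],
  [0, 0, 35, 0, 0, 0],
  [0, 0, 10, 0, 0, 0],
  [0, 0, 4, 0, 0, 0],
  [0, 0, 0, 0, 0, 0],
])

```text
time: 2.15
eef_pos: [0.5057, 0.281, 0.0059]
orientation: [[-1.0, -0.027, 0.001], [-0.027, 1.0, 0.0], [-0.001, 0.0, -1.0]]
contact_force: [0.5, -0.2, 0.3]
finger_gap: 0.501
finger_force: 0.0
```

Call:
arm_command([
  [0, 0, 0, 0, 0, 0],
  [0, 0, 0, 0, 0, 0],
  [0, 0, 0, 0, 0, 0],
  [0, 0, 0, 0, 0, 0],
  [0, 0, 0, 0, 0, 0],
], fingers=0)

```text
time: 2.65
eef_pos: [0.5053, 0.2806, 0.005]
orientation: [[-1.0, -0.027, 0.0], [-0.027, 1.0, 0.0], [-0.0, 0.0, -1.0]]
contact_force: [-1.3, -0.8, 2.6]
finger_gap: 0.149
finger_force: 50.0
```

Call:
arm_command([
  [0, 0, -10, 0, 0, 0],
  [0, 0, -35, 0, 0, 0],
  [0, 0, -40, 0, 0, 0],
  [0, -20, 0, 0, 0, -1.5],
  [0, -40, 0, 0, 0, 0],
  [0, -40, 0, 0, 0, 0],
  [0, -40, 0, 0, 0, 0],
  [0, -40, 0, 0, 0, 0],
])

```text
time: 3.45
eef_pos: [0.514, 0.0993, 0.0902]
orientation: [[-0.999, -0.054, 0.0], [-0.054, 0.999, 0.0], [-0.0, -0.0, -1.0]]
contact_force: [1.6, 0.6, -2.9]
finger_gap: 0.147
finger_force: 50.0
```

Call:
arm_command([
  [0, -40, 0, 0, 0, 0],
  [0, -40, 0, 0, 0, 0],
  [0, -30, 0, 0, 0, 0],
  [0, -10, 0, 0, 0, 0],
  [0, 0, 0, 0, 0, 0],
  [0, 0, 0, 0, 0, 0],
])

```text
time: 4.05
eef_pos: [0.5206, -0.0183, 0.0898]
orientation: [[-0.999, -0.053, -0.0], [-0.053, 0.999, 0.0], [0.0, 0.0, -1.0]]
contact_force: [-0.1, -0.4, -3.1]
finger_gap: 0.146
finger_force: 50.0
```

Run:
```python
from h import *
s=robot.get_state();print(s['time'],s['eef_pos'],s['orientation'][:,0],s['contact_force'],s['wrist_torque'])
im=camera("top")[:,:,::-1];im2=camera("scene")[:,:,::-1]
a=cv2.resize(im[120:270,320:420],None,fx=4,fy=4,interpolation=cv2.INTER_CUBIC)
b=cv2.resize(im2[240:350,260:360],None,fx=4,fy=4,interpolation=cv2.INTER_CUBIC)
o=np.zeros((600,800,3),np.uint8);o[:600,:400]=a;o[:440,400:]=b
cv2.imwrite("pics/c2.png",o)
```

```text
4.05 [ 0.52062331 -0.01831855  0.08977632] [-9.98574102e-01 -5.33830397e-02  1.19266408e-04] [-0.11960185 -0.41191237 -3.10411486] [0.06781298 0.00725934 0.00683672]
```

View pics/c2.png

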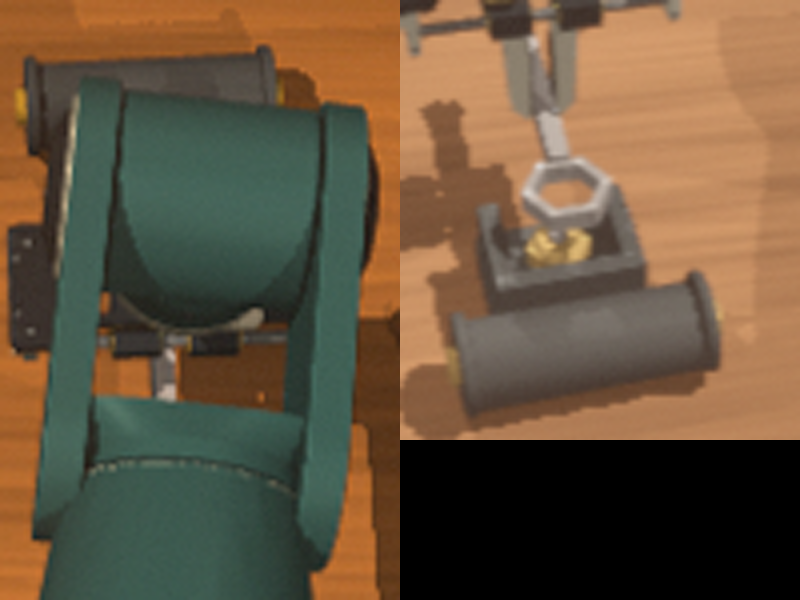

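The top view is blocked by the arm. In the scene crop the ring hangs above the nut, with outer corners near (523,190) and (612,185), and the nut centre is near (560,245). I'll compare these with the projected positions.

Run:
```python
from h import *
im2=camera("scene")[:,:,::-1]
b=cv2.resize(im2[260:325,285:345],None,fx=9,fy=9,interpolation=cv2.INTER_CUBIC)
def draw(c,yaw,af,z,col,off=0):
    a=np.radians(yaw+30+60*np.arange(6));r=af/2/np.cos(np.pi/6)
    P=w2px("scene",np.c_[c[0]+r*np.cos(a),c[1]+r*np.sin(a),np.full(6,z)])
    P=((P-[285,260]+.5)*9-.5); cv2.polylines(b,[np.int32(np.round(P))],True,col,1)
s=robot.get_state();x=-s['orientation'][:,0];y=np.degrees(np.arctan2(x[1],x[0]));c=s['eef_pos']+.09*x
zt=s['eef_pos'][2]-.005+.014
draw(c,y,.05,zt,(0,0,255));draw(c,y,.038,zt,(0,0,255))
draw((.6035,-.0185),3,.036,.043,(255,0,0));draw((.6035,-.0185),3,.0104,.054,(255,0,0))
cv2.imwrite("pics/c3.png",b)
```

```text
(no output)
```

View pics/c3.png

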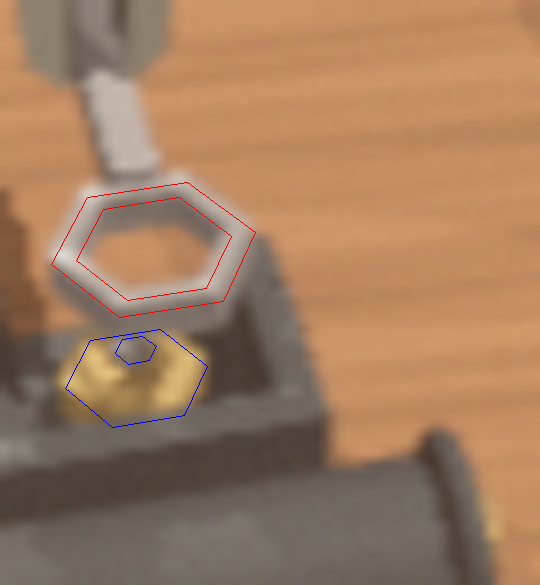

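Call:
arm_command([
  [7.2, -4.5, 0, 0, 0, 0],
  [0, 0, 20, 0, 0, 0],
  [0, 0, 10, 0, 0, 0],
  [0, 0, 6, 0, 0, 0],
  [0, 0, 0, 0, 0, 0],
])

```text
time: 4.7
eef_pos: [0.5133, -0.0238, 0.0529]
orientation: [[-0.999, -0.054, -0.001], [-0.054, 0.999, 0.0], [0.001, 0.0, -1.0]]
contact_force: [-0.0, 0.2, -3.0]
finger_gap: 0.146
finger_force: 50.0
```

Call:
arm_command([
  [0, 0, 2, 0, 0, 0],
  [0, 0, 1, 0, 0, 0],
  [0, 0, 1, 0, 0, 0],
  [0, 0, 1, 0, 0, 0],
  [0, 0, 0, 0, 0, 0],
])

```text
time: 5.2
eef_pos: [0.5137, -0.0239, 0.0486]
orientation: [[-0.999, -0.053, -0.0], [-0.053, 0.999, 0.0], [0.0, 0.0, -1.0]]
contact_force: [-0.7, 0.2, -3.7]
finger_gap: 0.147
finger_force: 50.0
```

Call:
arm_command([
  [0, 0, 1, 0, 0, 0],
  [0, 0, 1, 0, 0, 0],
  [0, 0, 0, 0, 0, 0],
])

```text
time: 5.5
eef_pos: [0.5137, -0.0239, 0.0465]
orientation: [[-0.999, -0.053, -0.0], [-0.053, 0.999, -0.0], [0.0, 0.0, -1.0]]
contact_force: [-0.2, -0.3, -2.9]
finger_gap: 0.147
finger_force: 50.0
```

Call:
arm_command([
  [0, 0, 2, 0, 0, 0],
  [0, 0, 2, 0, 0, 0],
  [0, 0, 2, 0, 0, 0],
  [0, 0, 0, 0, 0, 0],
])

```text
time: 5.9
eef_pos: [0.5135, -0.0239, 0.0402]
orientation: [[-0.999, -0.053, -0.001], [-0.053, 0.999, 0.0], [0.001, 0.0, -1.0]]
contact_force: [-0.4, 0.2, -1.8]
finger_gap: 0.147
finger_force: 50.0
```

Call:
arm_command([
  [0, 0, 2, 0, 0, 0],
  [0, 0, 1.5, 0, 0, 0],
  [0, 0, 0, 0, 0, 0],
])

```text
time: 6.2
eef_pos: [0.5136, -0.0239, 0.0369]
orientation: [[-0.999, -0.053, -0.0], [-0.053, 0.999, 0.0], [0.0, 0.0, -1.0]]
contact_force: [0.3, 0.3, -3.0]
finger_gap: 0.146
finger_force: 50.0
```

```bash
cat > f.py <<'E'
from h import *
def q():
    s=robot.get_state();x=s['orientation'][:,0];f=s['contact_force'];y=s['orientation'][:,1]
    fy=f@y; print("t %.2f"%s['time'],"pos",s['eef_pos'].round(4),"yaw %.2f"%(np.degrees(np.arctan2(-x[1],-x[0]))),"Fx %.1f Fy %.1f Fz %.1f"%(f@x,fy,f[2]),"Mz %.2f"%s['wrist_torque'][2],"Tnut(world z) %.2f"%(s['wrist_torque'][2]+.09*(x[0]*f[1]-x[1]*f[0])),
     "ring",(s['eef_pos']-.09*x)[:2].round(4))
if __name__=="__main__": q()
E
python3 f.py
```

```text
t 6.20 pos [ 0.5136 -0.0239  0.0369] yaw 3.06 Fx -0.3 Fy 0.3 Fz -3.0 Mz -0.01 Tnut(world z) -0.03 ring [ 0.6035 -0.0191]
```

Call:
arm_command([
  [-0.22, 6.28, 0, 0, 0, 4],
  [-0.22, 6.28, 0, 0, 0, 4],
  [-0.22, 6.28, 0, 0, 0, 4],
  [-0.22, 6.28, 0, 0, 0, 4],
  [0, 0, 0, 0, 0, 0],
])

```text
time: 6.7
eef_pos: [0.5156, 0.0014, 0.037]
orientation: [[-0.974, 0.225, -0.001], [0.225, 0.974, -0.0], [0.001, -0.0, -1.0]]
contact_force: [-3.6, -0.6, -3.7]
finger_gap: 0.143
finger_force: 50.0
```

```bash
python3 f.py
```

```text
t 6.70 pos [0.5156 0.0014 0.037 ] yaw -12.98 Fx 3.4 Fy -1.4 Fz -3.7 Mz -0.09 Tnut(world z) 0.04 ring [ 0.6033 -0.0188]
```

Call:
arm_command([
  [0.2, 6.28, 0, 0, 0, 4],
  [0.1, 6.28, 0, 0, 0, 4],
  [-0.2, 6.28, 0, 0, 0, 4],
  [-0.2, 6.28, 0, 0, 0, 4],
  [0, 0, 0, 0, 0, 0],
])

```text
time: 7.2
eef_pos: [0.5245, 0.0245, 0.0372]
orientation: [[-0.876, 0.483, 0.001], [0.483, 0.876, -0.001], [-0.001, -0.0, -1.0]]
contact_force: [2.3, -4.4, -5.0]
finger_gap: 0.148
finger_force: 50.0
```

```bash
python3 f.py
```

```text
t 7.20 pos [0.5245 0.0245 0.0372] yaw -28.88 Fx -4.1 Fy -2.8 Fz -5.0 Mz -0.24 Tnut(world z) 0.01 ring [ 0.6033 -0.019 ]
```

Call:
arm_command([
  [-0.5, -3.92, 0, 0, 0, -2.5],
  [-0.2, -3.92, 0, 0, 0, -2.5],
  [0, 0, 0, 0, 0, 0],
  [0, 0, -2, 0, 0, 0],
  [0, 0, 0, 0, 0, 0],
])

```text
time: 7.7
eef_pos: [0.5213, 0.0174, 0.0395]
orientation: [[-0.914, 0.406, 0.0], [0.406, 0.914, 0.0], [-0.0, 0.0, -1.0]]
contact_force: [0.0, 0.1, -2.8]
finger_gap: 0.144
finger_force: 50.0
```

```bash
python3 f.py
```

```text
t 7.70 pos [0.5213 0.0174 0.0395] yaw -23.94 Fx 0.0 Fy 0.1 Fz -2.8 Mz -0.01 Tnut(world z) -0.02 ring [ 0.6035 -0.0191]
```

Call:
arm_command([
  [0, 0, -18, 0, 0, 0],
  [0, 0, -20, 0, 0, 0],
  [0, 0, 0, 0, 0, 0],
])

```text
time: 8.0
eef_pos: [0.5224, 0.0175, 0.0797]
orientation: [[-0.914, 0.406, 0.004], [0.406, 0.914, 0.0], [-0.004, 0.002, -1.0]]
contact_force: [0.2, 0.1, -2.5]
finger_gap: 0.148
finger_force: 50.0
```

Call:
arm_command([
  [-0.77, -11.75, 0, 0, 0, -7.5],
  [-0.77, -11.75, 0, 0, 0, -7.5],
  [-0.77, -11.75, 0, 0, 0, -7.5],
  [-0.77, -11.75, 0, 0, 0, -7.5],
  [-0.77, -11.75, 0, 0, 0, -7.5],
  [-0.77, -11.75, 0, 0, 0, -7.5],
  [-0.77, -11.75, 0, 0, 0, -7.5],
  [-0.77, -11.75, 0, 0, 0, -7.5],
])

```text
time: 8.8
eef_pos: [0.5304, -0.0725, 0.0761]
orientation: [[-0.805, -0.593, -0.001], [-0.593, 0.805, 0.0], [0.0, 0.001, -1.0]]
contact_force: [-0.2, 0.6, -3.2]
finger_gap: 0.141
finger_force: 50.0
```

Call:
arm_command([
  [0, 0, 0, 0, 0, 0],
  [0, 0, 0, 0, 0, 0],
])

```text
time: 9.0
eef_pos: [0.5302, -0.0719, 0.0763]
orientation: [[-0.811, -0.585, -0.001], [-0.585, 0.811, 0.0], [0.001, 0.001, -1.0]]
contact_force: [0.0, 0.4, -3.0]
finger_gap: 0.149
finger_force: 50.0
```

```bash
python3 f.py; python3 -c "
from h import *
im2=camera('scene')[:,:,::-1]
b=cv2.resize(im2[260:325,285:345],None,fx=9,fy=9,interpolation=cv2.INTER_CUBIC)
cv2.imwrite('pics/c4.png',b)"
```

```text
t 9.00 pos [ 0.5302 -0.0719  0.0763] yaw 35.83 Fx -0.2 Fy 0.3 Fz -3.0 Mz -0.01 Tnut(world z) -0.04 ring [ 0.6032 -0.0192]
```

View pics/c4.png

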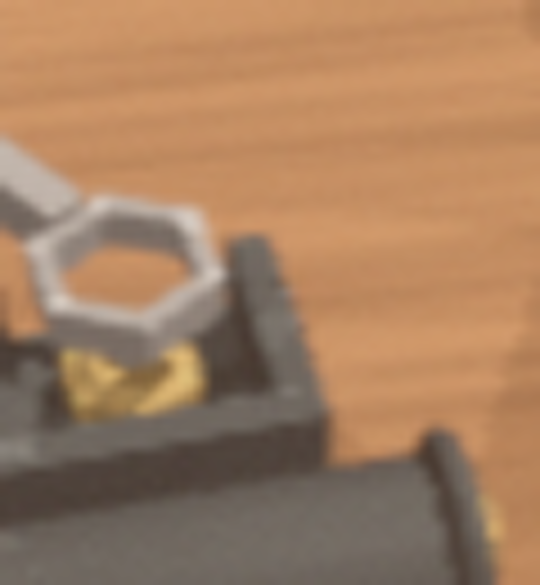

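The nut has visibly turned, with a corner now facing the camera, and the ring sits above it with corners matching. Reseating.

Call:
arm_command([
  [0, 0, 18, 0, 0, 0],
  [0, 0, 8, 0, 0, 0],
  [0, 0, 2, 0, 0, 0],
  [0, 0, 1, 0, 0, 0],
  [0, 0, 1, 0, 0, 0],
  [0, 0, 0, 0, 0, 0],
])

```text
time: 9.65
eef_pos: [0.5308, -0.0721, 0.0476]
orientation: [[-0.808, -0.589, 0.001], [-0.589, 0.808, -0.0], [-0.0, -0.0, -1.0]]
contact_force: [-0.3, 0.0, -3.1]
finger_gap: 0.145
finger_force: 50.0
```

```bash
python3 f.py
```

```text
t 9.65 pos [ 0.5308 -0.0721  0.0476] yaw 36.05 Fx 0.2 Fy 0.2 Fz -3.1 Mz 0.04 Tnut(world z) 0.02 ring [ 0.6035 -0.0191]
```

Call:
arm_command([
  [0, 0, 2, 0, 0, 0],
  [0, 0, 2, 0, 0, 0],
  [0, 0, 2, 0, 0, 0],
  [0, 0, 0, 0, 0, 0],
])

```text
time: 10.05
eef_pos: [0.5304, -0.0721, 0.0408]
orientation: [[-0.808, -0.589, -0.0], [-0.589, 0.808, 0.0], [0.0, 0.0, -1.0]]
contact_force: [0.1, 0.4, -3.1]
finger_gap: 0.145
finger_force: 50.0
```

Call:
arm_command([
  [0, 0, 2, 0, 0, 0],
  [0, 0, 2, 0, 0, 0],
  [0, 0, 0, 0, 0, 0],
])

```text
time: 10.35
eef_pos: [0.5304, -0.0721, 0.0368]
orientation: [[-0.808, -0.589, -0.0], [-0.589, 0.808, 0.0], [0.0, 0.0, -1.0]]
contact_force: [0.2, -0.0, -2.9]
finger_gap: 0.143
finger_force: 50.0
```

```bash
python3 f.py
```

```text
t 10.35 pos [ 0.5304 -0.0721  0.0368] yaw 36.06 Fx -0.2 Fy -0.2 Fz -2.9 Mz -0.01 Tnut(world z) 0.00 ring [ 0.6032 -0.0191]
```

Call:
arm_command([
  [-0.22, 6.28, 0, 0, 0, 4],
  [-0.22, 6.28, 0, 0, 0, 4],
  [-0.22, 6.28, 0, 0, 0, 4],
  [-0.22, 6.28, 0, 0, 0, 4],
  [-0.22, 6.28, 0, 0, 0, 4],
  [0, 0, 0, 0, 0, 0],
])

```text
time: 10.95
eef_pos: [0.5167, -0.0436, 0.0372]
orientation: [[-0.961, -0.276, -0.0], [-0.276, 0.961, -0.0], [0.0, 0.0, -1.0]]
contact_force: [-1.0, -0.0, -3.8]
finger_gap: 0.145
finger_force: 50.0
```

Call:
arm_command([
  [-0.22, 6.28, 0, 0, 0, 4],
  [-0.22, 6.28, 0, 0, 0, 4],
  [-0.22, 6.28, 0, 0, 0, 4],
  [-0.22, 6.28, 0, 0, 0, 4],
  [-0.22, 6.28, 0, 0, 0, 4],
  [0, 0, 0, 0, 0, 0],
])

```text
time: 11.55
eef_pos: [0.5134, -0.0128, 0.0371]
orientation: [[-0.998, 0.068, -0.001], [0.068, 0.998, -0.0], [0.001, -0.0, -1.0]]
contact_force: [-2.4, -0.5, -3.1]
finger_gap: 0.147
finger_force: 50.0
```

```bash
python3 f.py
```

```text
t 11.55 pos [ 0.5134 -0.0128  0.0371] yaw -3.87 Fx 2.4 Fy -0.6 Fz -3.1 Mz -0.05 Tnut(world z) 0.00 ring [ 0.6032 -0.0189]
```

Call:
arm_command([
  [0.1, 1.57, 0, 0, 0, 1],
  [0.1, 1.57, 0, 0, 0, 1],
  [0, 1.57, 0, 0, 0, 1],
  [0, 0, 0, 0, 0, 0],
], grip_force=20)

```text
time: 11.95
eef_pos: [0.5139, -0.0082, 0.0372]
orientation: [[-0.993, 0.121, 0.0], [0.121, 0.993, -0.0], [-0.0, -0.0, -1.0]]
contact_force: [-0.7, -1.2, -2.7]
finger_gap: 0.147
finger_force: 20.0
```

```bash
python3 f.py
```

```text
t 11.95 pos [ 0.5139 -0.0082  0.0372] yaw -6.95 Fx 0.5 Fy -1.3 Fz -2.7 Mz 0.01 Tnut(world z) 0.12 ring [ 0.6032 -0.0191]
```

Call:
arm_command([
  [0, 1.57, 0, 0, 0, 1],
  [0, 1.57, 0, 0, 0, 1],
  [0, 0, 0, 0, 0, 0],
])

```text
time: 12.25
eef_pos: [0.5143, -0.005, 0.0372]
orientation: [[-0.988, 0.156, 0.0], [0.156, 0.988, -0.0], [-0.0, -0.0, -1.0]]
contact_force: [-0.4, -2.3, -3.6]
finger_gap: 0.146
finger_force: 20.0
```

Call:
arm_command([
  [0, 1.57, 0, 0, 0, 1],
  [0, 1.57, 0, 0, 0, 1],
  [0, 0, 0, 0, 0, 0],
])

```text
time: 12.55
eef_pos: [0.5148, -0.0019, 0.0372]
orientation: [[-0.982, 0.191, 0.0], [0.191, 0.982, -0.0], [-0.0, 0.0, -1.0]]
contact_force: [0.0, -2.2, -3.2]
finger_gap: 0.147
finger_force: 20.0
```

```bash
python3 f.py
```

```text
t 12.55 pos [ 0.5148 -0.0019  0.0372] yaw -10.99 Fx -0.5 Fy -2.1 Fz -3.2 Mz -0.01 Tnut(world z) 0.18 ring [ 0.6032 -0.019 ]
```

Call:
arm_command([
  [0, 1.57, 0, 0, 0, 1],
  [0, 1.57, 0, 0, 0, 1],
  [0, 0, 0, 0, 0, 0],
])

```text
time: 12.85
eef_pos: [0.5154, 0.0012, 0.0372]
orientation: [[-0.974, 0.225, 0.0], [0.225, 0.974, -0.0], [-0.0, 0.0, -1.0]]
contact_force: [1.9, -2.2, -4.0]
finger_gap: 0.151
finger_force: 20.0
```

Call:
arm_command([
  [-0.1, 1.57, 0, 0, 0, 1],
  [-0.1, 1.57, 0, 0, 0, 1],
  [0, 0, 0, 0, 0, 0],
])

```text
time: 13.15
eef_pos: [0.5162, 0.0043, 0.0371]
orientation: [[-0.966, 0.259, -0.0], [0.259, 0.966, 0.0], [0.0, 0.0, -1.0]]
contact_force: [0.5, -1.7, -2.8]
finger_gap: 0.151
finger_force: 20.0
```

Call:
arm_command([
  [-0.05, 1.57, 0, 0, 0, 1],
  [-0.05, 1.57, 0, 0, 0, 1],
  [0, 0, 0, 0, 0, 0],
])

```text
time: 13.45
eef_pos: [0.5171, 0.0073, 0.0371]
orientation: [[-0.956, 0.292, -0.0], [0.292, 0.956, 0.0], [0.0, 0.0, -1.0]]
contact_force: [0.4, -3.0, -2.5]
finger_gap: 0.149
finger_force: 20.0
```

Call:
arm_command([
  [0, 1.57, 0, 0, 0, 1],
  [0, 1.57, 0, 0, 0, 1],
  [0, 0, 0, 0, 0, 0],
])

```text
time: 13.75
eef_pos: [0.518, 0.0101, 0.0371]
orientation: [[-0.946, 0.325, -0.0], [0.325, 0.946, -0.0], [0.0, -0.0, -1.0]]
contact_force: [-1.1, -5.1, -4.1]
finger_gap: 0.147
finger_force: 20.0
```

```bash
python3 f.py
```

```text
t 13.75 pos [0.518  0.0101 0.0371] yaw -18.99 Fx -0.7 Fy -5.2 Fz -4.1 Mz -0.04 Tnut(world z) 0.43 ring [ 0.6031 -0.0192]
```

Call:
arm_command([
  [0, 0.8, 0, 0, 0, 0.5],
  [0, 0, 0, 0, 0, 0],
])

```text
time: 13.95
eef_pos: [0.5182, 0.0106, 0.0371]
orientation: [[-0.943, 0.333, -0.0], [0.333, 0.943, -0.001], [0.0, -0.001, -1.0]]
contact_force: [-0.6, -6.3, -2.7]
finger_gap: 0.152
finger_force: 20.0
```

```bash
python3 f.py
```

```text
t 13.95 pos [0.5182 0.0106 0.0371] yaw -19.45 Fx -1.5 Fy -6.1 Fz -2.7 Mz 0.07 Tnut(world z) 0.62 ring [ 0.6031 -0.0193]
```

The torque is rising at handle yaw −19°, well short of the wall at about −35°. The nut has turned about 77°, so this is its stop. Nipping up in small steps.

Call:
arm_command([
  [0, 0.8, 0, 0, 0, 0],
  [0, 0, 0, 0, 0, 0],
])

```text
time: 14.15
eef_pos: [0.5184, 0.0111, 0.037]
orientation: [[-0.943, 0.333, -0.001], [0.333, 0.943, -0.001], [0.0, -0.001, -1.0]]
contact_force: [-1.7, -7.1, -2.4]
finger_gap: 0.145
finger_force: 20.0
```

```bash
python3 f.py
```

```text
t 14.15 pos [0.5184 0.0111 0.037 ] yaw -19.44 Fx -0.7 Fy -7.3 Fz -2.4 Mz -0.09 Tnut(world z) 0.57 ring [ 0.6033 -0.0188]
```

Call:
arm_command([
  [0, 0.8, 0, 0, 0, 0.3],
  [0, 0.7, 0, 0, 0, 0.3],
  [0, 0, 0, 0, 0, 0],
])

```text
time: 14.45
eef_pos: [0.5188, 0.0122, 0.037]
orientation: [[-0.939, 0.343, -0.001], [0.343, 0.939, -0.002], [0.0, -0.002, -1.0]]
contact_force: [-2.9, -10.5, -2.3]
finger_gap: 0.15
finger_force: 20.0
```

```bash
python3 f.py
```

```text
t 14.45 pos [0.5188 0.0122 0.037 ] yaw -20.06 Fx -0.9 Fy -10.8 Fz -2.3 Mz -0.09 Tnut(world z) 0.88 ring [ 0.6033 -0.0186]
```

Call:
arm_command([
  [0, 0.5, 0, 0, 0, 0],
  [0, 0, 0, 0, 0, 0],
  [0, 0, 0, 0, 0, 0],
])

```text
time: 14.75
eef_pos: [0.5189, 0.0125, 0.037]
orientation: [[-0.939, 0.343, -0.001], [0.343, 0.939, -0.002], [0.0, -0.002, -1.0]]
contact_force: [-3.7, -11.2, -2.7]
finger_gap: 0.145
finger_force: 20.1
```

```bash
python3 f.py
```

```text
t 14.75 pos [0.5189 0.0125 0.037 ] yaw -20.05 Fx -0.4 Fy -11.8 Fz -2.7 Mz -0.24 Tnut(world z) 0.82 ring [ 0.6035 -0.0183]
```

Call:
arm_command([
  [0, 0.1, 0, 0, 0, 0.5],
  [0, 0, 0, 0, 0, 0],
])

```text
time: 14.95
eef_pos: [0.519, 0.0127, 0.037]
orientation: [[-0.936, 0.351, -0.001], [0.351, 0.936, -0.002], [0.0, -0.002, -1.0]]
contact_force: [-2.3, -11.3, -2.8]
finger_gap: 0.15
finger_force: 20.0
```

```bash
python3 f.py;  python3 -c "
from rig import robot,camera
camera('top')
from f import q;q()"
```

```text
t 14.95 pos [0.519  0.0127 0.037 ] yaw -20.57 Fx -1.8 Fy -11.4 Fz -2.8 Mz -0.05 Tnut(world z) 0.97 ring [ 0.6033 -0.019 ]
t 15.00 pos [0.519  0.0127 0.0369] yaw -20.55 Fx -1.5 Fy -11.3 Fz -3.0 Mz -0.06 Tnut(world z) 0.95 ring [ 0.6032 -0.0189]
```

Call:
arm_command([
  [0, -3.5, 0, 0, 0, -1.5],
  [0, -3.5, 0, 0, 0, -2],
  [0, -3.1, 0, 0, 0, -2],
  [0, 0, 0, 0, 0, 0],
])

```text
time: 15.4
eef_pos: [0.516, 0.0041, 0.0372]
orientation: [[-0.966, 0.259, 0.0], [0.259, 0.966, 0.001], [0.0, 0.001, -1.0]]
contact_force: [-0.3, 0.1, -2.7]
finger_gap: 0.149
finger_force: 20.0
```

```bash
python3 f.py
```

```text
t 15.40 pos [0.516  0.0041 0.0372] yaw -15.01 Fx 0.4 Fy 0.0 Fz -2.7 Mz 0.01 Tnut(world z) 0.01 ring [ 0.603  -0.0192]
```

Call:
arm_command([
  [-0.3, -1.8, 0, 0, 0, -1.2],
  [0, 0, -3, 0, 0, 0],
  [0, 0, 0, 0, 0, 0],
], grip_force=40)

```text
time: 15.7
eef_pos: [0.5161, 0.0023, 0.0406]
orientation: [[-0.971, 0.24, 0.001], [0.24, 0.971, 0.0], [-0.001, 0.0, -1.0]]
contact_force: [0.6, 0.1, -3.1]
finger_gap: 0.147
finger_force: 40.0
```

```bash
python3 f.py
```

```text
t 15.70 pos [0.5161 0.0023 0.0406] yaw -13.86 Fx -0.6 Fy 0.2 Fz -3.1 Mz 0.02 Tnut(world z) -0.00 ring [ 0.6035 -0.0193]
```

Call:
arm_command([
  [0, 0, -20, 0, 0, 0],
  [0, 0, -30, 0, 0, 0],
  [0, 0, 0, 0, 0, -7.7],
  [0, 0, 0, 0, 0, -7.7],
  [0, 40, 0, 0, 0, 0],
  [0, 45, 0, 0, 0, 0],
  [0, 45, 0, 0, 0, 0],
  [0, 45, 0, 0, 0, 0],
])

```text
time: 16.5
eef_pos: [0.5108, 0.1789, 0.0904]
orientation: [[-1.0, -0.026, 0.0], [-0.026, 1.0, 0.0], [-0.0, 0.0, -1.0]]
contact_force: [0.5, -0.3, -2.8]
finger_gap: 0.149
finger_force: 40.0
```

Call:
arm_command([
  [0, 45, 0, 0, 0, 0],
  [0, 40, 0, 0, 0, 0],
  [0, 18, 0, 0, 0, 0],
  [0, 0, 0, 0, 0, 0],
  [0, 0, 0, 0, 0, 0],
])

```text
time: 17.0
eef_pos: [0.5082, 0.2798, 0.0899]
orientation: [[-1.0, -0.028, -0.0], [-0.028, 1.0, -0.0], [0.0, -0.0, -1.0]]
contact_force: [-0.2, 0.8, -3.3]
finger_gap: 0.149
finger_force: 40.0
```

```bash
python3 f.py; python3 -c "
from h import *
im=camera('top')[:,:,::-1];b=cv2.resize(im[130:205,325:400],None,fx=7,fy=7,interpolation=cv2.INTER_CUBIC)
cv2.imwrite('pics/c5.png',b)"
```

```text
t 17.00 pos [0.5082 0.2798 0.0899] yaw 1.58 Fx 0.2 Fy 0.8 Fz -3.3 Mz -0.03 Tnut(world z) -0.10 ring [0.5982 0.2823]
```

View pics/c5.png

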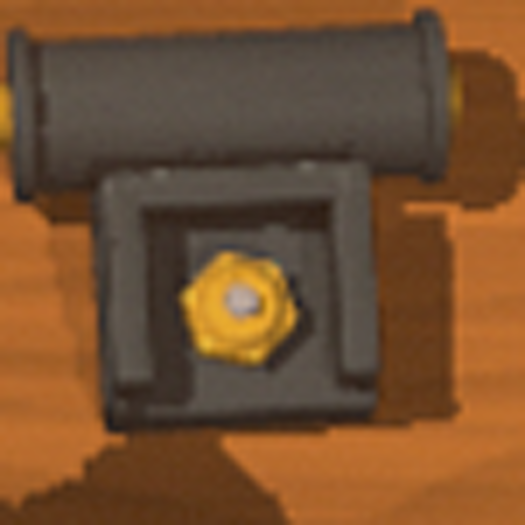

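The nut is clear of the spanner, its hexagon now about 17° clockwise of its first look plus one 60° step. Setting the spanner down.

Call:
arm_command([
  [0, 0, 35, 0, 0, 0],
  [0, 0, 30, 0, 0, 0],
  [0, 0, 15, 0, 0, 0],
  [0, 0, 3, 0, 0, 0],
  [0, 0, 1, 0, 0, 0],
  [0, 0, 0.7, 0, 0, 0],
  [0, 0, 0, 0, 0, 0],
])

```text
time: 17.75
eef_pos: [0.5089, 0.2803, 0.0067]
orientation: [[-1.0, -0.027, 0.002], [-0.027, 1.0, 0.001], [-0.002, 0.001, -1.0]]
contact_force: [-0.3, -0.7, -3.0]
finger_gap: 0.147
finger_force: 40.0
```

Call:
arm_command([
  [0, 0, 0.7, 0, 0, 0],
  [0, 0, 0.5, 0, 0, 0],
  [0, 0, 0, 0, 0, 0],
  [0, 0, 0, 0, 0, 0],
])

```text
time: 18.15
eef_pos: [0.5086, 0.2802, 0.005]
orientation: [[-1.0, -0.027, 0.001], [-0.027, 1.0, 0.0], [-0.001, 0.0, -1.0]]
contact_force: [-2.4, -1.1, 6.5]
finger_gap: 0.149
finger_force: 40.0
```

Contact with the bench. Release gently and retreat.

Call:
arm_command([
  [0, 0, -0.5, 0, 0, 0],
  [0, 0, 0, 0, 0, 0],
  [0, 0, 0, 0, 0, 0],
  [0, 0, 0, 0, 0, 0],
  [0, 0, 0, 0, 0, 0],
], fingers=0.5)

```text
time: 18.65
eef_pos: [0.5083, 0.2801, 0.0047]
orientation: [[-1.0, -0.027, -0.0], [-0.027, 1.0, -0.0], [0.0, -0.0, -1.0]]
contact_force: [-0.5, 0.7, 0.8]
finger_gap: 0.489
finger_force: 0.0
```

Call:
arm_command([
  [0, 0, -10, 0, 0, 0],
  [0, 0, -30, 0, 0, 0],
  [0, 0, -40, 0, 0, 0],
  [0, 0, -40, 0, 0, 0],
  [0, 40, -20, 0, 0, 0],
  [0, 40, 0, 0, 0, 0],
  [0, 40, 0, 0, 0, 0],
  [0, 0, 0, 0, 0, 0],
])

```text
time: 19.45
eef_pos: [0.5043, 0.4036, 0.1453]
orientation: [[-1.0, -0.03, 0.0], [-0.03, 1.0, 0.001], [-0.0, 0.001, -1.0]]
contact_force: [-0.2, -0.0, -0.7]
finger_gap: 0.5
finger_force: 0.0
```

```bash
python3 -c "
from h import *
cv2.imwrite('pics/end.png',camera('scene')[:,:,::-1]);cv2.imwrite('pics/endt.png',camera('top')[:,:,::-1])"
```

```text
(no output)
```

View pics/end.png

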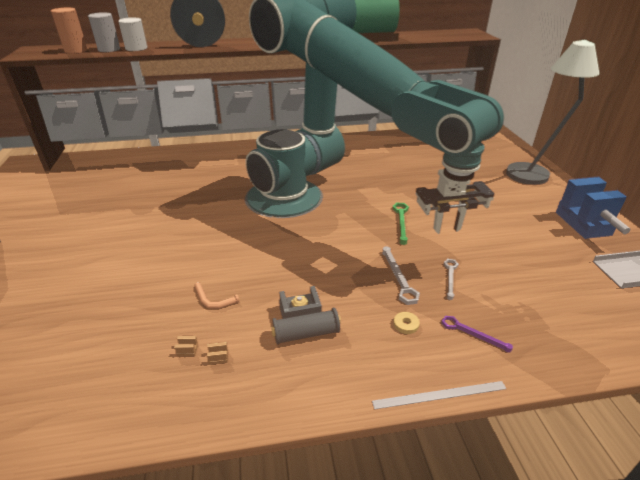

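The spanner lies flat on the bench with its ring at (409,295), the other parts are where they were, and the gripper is clear.

```bash
python3 -c "
from rig import robot
print(robot.sign_off())"
```

```text
the job is handed in; nothing more can be done
None
```

The nut turned about 77° clockwise in two strokes to its stop and was nipped up to about 0.95 N m; the spanner is back flat on the bench, the other parts look undisturbed, and the job was handed in at about 20 s.

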